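Slide the gold cake board off the marble slab's edge and lay it on the cake stand

TASK

The gold cake board is too thin to pick up where it lies, so slide it flat over the marble slab until the end nearer the white cake stand sticks out past the slab's edge far enough to grip, the board still lying flat. Then pinch it by that overhanging end, lift it, and lay it flat and centred on top of the cake stand, and let go. Leave the black board where it is.

Things in the scene. Friction and masses are not known exactly. Their poses are not given: they have to be found in the camera images.
- gold_board_center (a point): Centre, half-way up, of the gold board: loose metal strip 44 mm (x) by 180 mm (y), 4 mm thick, 85 g, on the slab beside a black one. Its y is within 0.15 rad of the slab's y; its -y end is nearer the stand. Slips easily when pressed from above (5-20 N) with shut fingers and dragged; its overhanging end can be gripped from above across the 44 mm, fingertips reaching below it.
- slab: Polished white-grey marble slab, fixed, 240 mm (x) by 240 mm (y), 60 mm high. Origin at the centre of its underside, z up; the boards lie on its top, 60 mm up. Its -y side, 120 mm from the origin, is the edge that faces the cake stand.
- stand_top (a point): Centre of the top of the white round cake stand, fixed, to the robot's right (-y) of the slab: top 80 mm above the counter, 90 mm across and 8 mm thick, on a 26 mm stem over an 84 mm foot. The board is longer than the top: centred, its ends stick out 45 mm on either side.
- slate_board_center (a point): Centre (half-way up) of the black board, same shape and axes as the gold one, loose on the slab beside it; to be left alone.
Mind the look-alikes: they are no part of the job. Of the things that look like the part that bears stand_top, take the one that is farthest from the robot's base at the start.

How it is judged:
On the way, in this order (a step that is already met when the one before it is completed fails the run):
1. the gold board lies flat on the slab with the end nearer the stand at least about 20 mm past the slab's edge (y of gold_board_center in the frame of slab below -0.05 m and z of gold_board_center in the frame of slab between 0.056 and 0.066 m and angle between gold_board_center's own z axis and vertical below 0.1 rad), for 0.2 s.
2. the gold board is held in the fingers by that end (more than 45 mm from its centre) and lifted at least 10 mm off the slab (z of gold_board_center in the frame of slab above 0.072 m and contact force between the fingers and gold_board above 0.5 N and y of the grasp point in the frame of gold_board_center below -0.045 m), for 0.1 s.
At the end, for the whole second after the job is handed in: The gold board lies at rest, flat (within 6 degrees) on top of the cake stand, its centre within 20 mm of the stand's centre, any way round, and the black board is within 15 mm of where it began (horizontal distance between gold_board_center and stand_top below 0.02 m and z of gold_board_center in the frame of stand_top between -0.002 and 0.006 m and angle between gold_board_center's own z axis and vertical below 0.1 rad and linear speed of gold_board below 0.02 m/s and distance of slate_board_center from where it was at the start of the episode below 0.015 m); the robot touches nothing.
It fails at once if the black board is moved more than 15 mm (distance of slate_board_center from where it was at the start of the episode above 0.015 m).
It also fails if it takes over 45 s, if anything falls off the work surface, if the arm or the gripper's body presses on something with over 40 N, if the wrist force passes 120 N, or if a joint passes its speed limit or range.

ROBOT

A 6-joint arm with a two-finger parallel gripper is mounted at the origin on the work surface. World frame = base frame: x ahead of the robot, y to its left, z up, the work surface at z = 0. Lengths are in m, angles in rad, forces in N, time in s.
With the tool pointing down it reaches from about 0.325 to 0.775 m from the base axis. Payload 5.5 kg.
Tool frame: the origin (TCP) lies at the centre of the arm's flange, where the gripper is bolted on; the fingertips stand 173 mm ahead of it and the grasp point (between the pads) lies 155 mm ahead of it; y points along the fingers, z is the direction in which the jaws open and shut, and the axes are right-handed (so a half turn about y gives the same grasp; the last joint's range is limited). The gripper opens to 85 mm and grips with 20 to 120 N. Pads are 22 mm wide; open, the fingers measure 114 mm over their backs; the gripper's body (76 mm by 85 mm) begins 54 mm behind the grasp point. The pads swing forward as they close: fully open they stand 13 mm farther back than shut.
Start: joints at [1.138, 0.091, 1.231, -0, 1.82, -0.057], TCP at [0.22, 0.558, 0.405] pointing down, gripper open.
Joint ranges: [-2.87, 2.87], [-0.86, 2.18], [0.17, 2.46], [-1.51, 4.65], [0.06, 2.69], [-2.65, 2.65]. Speed limits (rad/s): [2.57, 2.57, 3.01, 3.14, 3.14, 3.14].

INTERFACE

Orientations are given as a unit quaternion [w, x, y, z].
In Python, from rig import r gives the robot as it stands.
- The arm moves only by the shell command python3 -m creep 'ROWS' [FORCE]. ROWS is JSON, one flat list of numbers, 5 for each row, row after row: the closure in counts, from 0 (fully open) to 255 (shut), then the shift along the tool's x, y, z scaled (see below), then the turn about the tool's y scaled (see below). In form: [gripper, tx, ty, tz, twist, gripper, tx, ty, tz, twist, ...]. A call has exactly 10 rows; each row is the pose to reach, as a shift and turn from the pose measured when the call began, along the tool's axes at that moment, turning the shorter way round; what a row does not reach only later rows make up. The controller multiplies each number of a shift by 500 mm and each number of a turn by pi rad. A row lasts 1/10 s, in which the tool goes at most 50 mm and 8.59 degrees, less where a joint would pass 70% of its speed; a pose out of reach is approached as far as the arm can. A call with a number of a shift or a turn outside -1 to 1 is refused whole. A call with a gripper value outside its range is refused whole. The fingers move at their own pace and stop on an object; FORCE is the grip in N (left out, the last holds). Time passes only in rows, so rows that repeat a pose let the fingers close, or fill a call up. It gives the time, the measured TCP pose, the force and the opening at its end, in the units of the state.
- r.observe(): the state, without advancing time (a new reading comes with each control period).
- r.snapshot(name): name is "side" or "top" or "wrist"; returns the picture (420x560x3 uint8, blue, green, red); there is no depth.
- r.camera_params(name): a dict with "fx", "fy", "cx", "cy" (pixels), "cam_to_world" (4x4, takes a point from camera to world coordinates). Camera axes: x right, y down, z forward; pixel columns grow to the right and rows downward; lengths in m; the calibration is good to about 2 mm. A picture is of the moment at which its call begins: read the wrist's pose just before it. camera_params takes no time and is no camera call; for the wrist camera it gives the pose at the moment of the call.
- r.close_job(): hands the job in, once; it reports no verdict.
The state is a dict: "time": time; "joint_pos": joint angles; "qvel": joint speeds; "effort": joint torques, N m; "eef_pos": TCP position; "eef_rot": TCP orientation; "force": force on the tool from outside, world axes, zero at the start; "wrist_torque": the same for the moment, N m; "opening": finger opening in m.
Only numpy, scipy, OpenCV 4.12 (cv2) and the standard library are available. Lean on these libraries where they do the work, as an engineer would, in place of code of your own. Each camera call takes 0.05 s, during which the arm holds its last target.

## Working session

There is one attempt and no reset: what is moved stays moved. The work goes in short steps, Python scripts to look and compute and a shell command to move; the robot and the scene stay as the last step left them, time stands still between calls to the robot, and variables do not carry over. Pictures are saved under pics/ and viewed, and the job is handed in when it is done.

```bash
ls; mkdir -p pics; python3 - <<'E'
from rig import r
import cv2
print(r.observe())
for n in ("side","top","wrist"):
    p=r.camera_params(n); print(n,p)
    cv2.imwrite(f"pics/{n}0.png",r.snapshot(n))
E
```

```text
pics
{'time': 0.0, 'joint_pos': array([ 1.13829773e+00,  9.18774749e-02,  1.23190023e+00,  9.57476707e-06,
        1.81981750e+00, -5.66694265e-02]), 'qvel': array([-9.10530327e-05,  9.28393882e-05, -4.43981700e-04, -8.18549469e-04,
        1.27059680e-03, -3.14319152e-04]), 'effort': array([-3.92328116e-05, -4.58730805e+01, -4.18027997e+01,  8.73135991e-05,
        1.14852242e-02, -5.79515870e-06]), 'eef_pos': array([0.22023262, 0.55817887, 0.40353129]), 'eef_rot': array([-0.6939725 ,  0.69534478, -0.13226879,  0.13191953]), 'force': array([-0.86999838, -0.80009613,  0.61161253]), 'wrist_torque': array([-0.03094082, -0.04081673,  0.03617113]), 'opening': 0.08549653520477292}
side {'fx': 464.1004962496669, 'fy': 464.1004962496669, 'cx': 277.13126656464726, 'cy': 214.41295644220594, 'cam_to_world': array([[ 0.97572247, -0.09366586,  0.19797064,  0.31714051],
       [-0.21756886, -0.51809827,  0.82718678, -0.69854364],
       [ 0.02508908, -0.85017697, -0.5258989 ,  0.50797689],
       [ 0.        ,  0.        ,  0.        ,  1.        ]])}
top {'fx': 536.6595142185184, 'fy': 536.6595142185184, 'cx': 274.2917571353894, 'cy': 203.61838990004816, 'cam_to_world': array([[ 0.02678821, -0.98631947,  0.16265392,  0.33106302],
       [-0.99960876, -0.02773991, -0.00358237,  0.0102635 ],
       [ 0.00804536, -0.16249432, -0.98667668,  0.99572051],
       [ 0.        ,  0.        ,  0.        ,  1.        ]])}
wrist {'fx': 352.20212364956967, 'fy': 352.20212364956967, 'cx': 282.6884361440488, 'cy': 212.81372756499957, 'cam_to_world': array([[ 0.36698121,  0.89180666,  0.26458587,  0.15238896],
       [ 0.93022729, -0.35139339, -0.10582943,  0.5850975 ],
       [-0.00140566,  0.28496241, -0.95853766,  0.37314444],
       [ 0.        ,  0.        ,  0.        ,  1.        ]])}
```

View pics/side0.png

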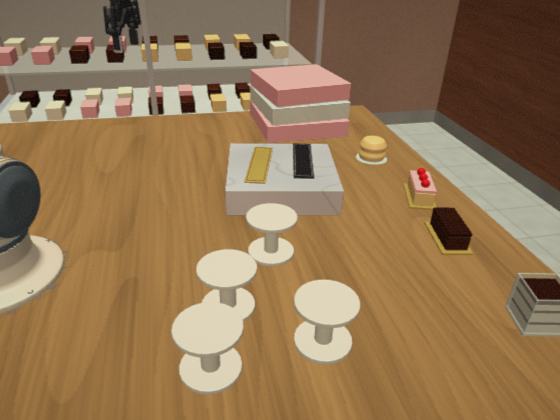

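View pics/top0.png

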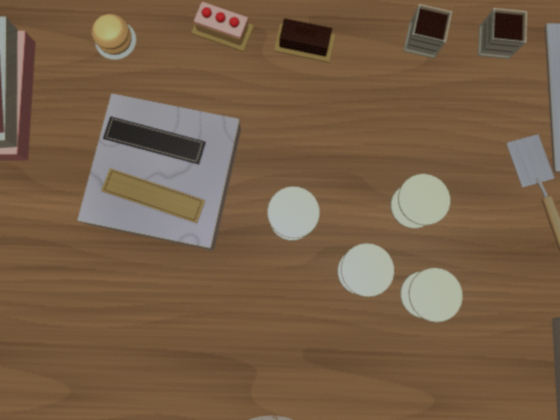

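View pics/wrist0.png

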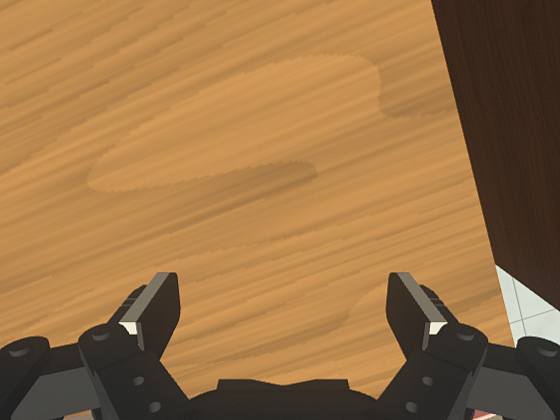

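The side view shows the slab at about (282,175), with gold on its left and black on its right, and four stands in front of it. The top view shows gold at (153,196), black at (155,140) and stand tops near (294,213), (366,270), (424,199) and (435,295). Next I measure them.

```bash
cat > h.py <<'E'
import numpy as np, cv2
def ray(p,uv):
    T=p["cam_to_world"]; d=T[:3,:3]@np.array([(uv[0]-p["cx"])/p["fx"],(uv[1]-p["cy"])/p["fy"],1.]); return T[:3,3],d
def onz(p,uv,z):
    o,d=ray(p,uv); return o+d*(z-o[2])/d[2]
def proj(p,X):
    T=p["cam_to_world"]; c=T[:3,:3].T@(np.asarray(X)-T[:3,3]); return np.array([p["fx"]*c[0]/c[2]+p["cx"],p["fy"]*c[1]/c[2]+p["cy"]])
def tri(p,a,q,b):
    o1,d1=ray(p,a);o2,d2=ray(q,b)
    s=np.linalg.lstsq(np.c_[d1,-d2],o2-o1,rcond=None)[0]
    A=o1+s[0]*d1;B=o2+s[1]*d2
    return (A+B)/2,np.linalg.norm(A-B)
E
python3 - <<'E'
from rig import r
from h import *
im=cv2.imread("pics/top0.png"); hsv=cv2.cvtColor(im,cv2.COLOR_BGR2HSV); p=r.camera_params("top"); q=r.camera_params("side")
for u,v in [(153,196),(175,200),(294,213),(366,270),(424,199),(435,295),(100,200),(155,140),(278,60),(300,230)]: print(u,v,hsv[v,u])
for c in [(294,213),(366,270),(424,199),(435,295)]:
    X=onz(p,c,.08); print("stand",c,X.round(4),np.hypot(X[0],X[1]).round(3),"side px",proj(q,X).round(1))
# slab corners rough
for c in [(112,96),(239,124),(214,246),(79,221)]: print("slab",onz(p,c,.06).round(4))
g=cv2.imread("pics/side0.png")
cv2.imwrite("pics/z1.png",cv2.resize(im[80:260,60:260],None,fx=3,fy=3,interpolation=cv2.INTER_CUBIC))
E
```

```text
153 196 [ 21 121 135]
175 200 [ 20 117 137]
294 213 [ 51  10 181]
366 270 [ 45  14 181]
424 199 [ 38  28 181]
435 295 [ 39  24 181]
100 200 [124  12 151]
155 140 [15 24 42]
278 60 [ 16 125 122]
300 230 [ 70   8 181]
stand (294, 213) [ 0.4666 -0.0275  0.08  ] 0.467 side px [270.9 215.7]
stand (366, 270) [ 0.3723 -0.1517  0.08  ] 0.402 side px [225.9 265.2]
stand (424, 199) [ 0.4974 -0.2526  0.08  ] 0.558 side px [327.4 299.9]
stand (435, 295) [ 0.3335 -0.2681  0.08  ] 0.428 side px [206.9 325.1]
slab [0.6757 0.3079 0.06  ]
slab [0.6296 0.0746 0.06  ]
slab [0.4075 0.1099 0.06  ]
slab [0.4448 0.3482 0.06  ]
```

View pics/z1.png

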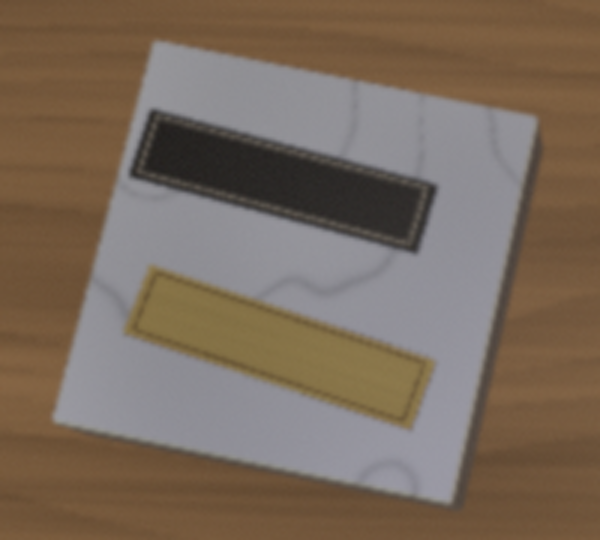

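```bash
cat > meas.py <<'E'
from h import *
def rects(p,im,lo,hi,roi,z,minA=300):
    hsv=cv2.cvtColor(im,cv2.COLOR_BGR2HSV); m=cv2.inRange(hsv,lo,hi)
    k=np.zeros_like(m); x0,y0,x1,y1=roi; k[y0:y1,x0:x1]=255; m&=k
    m=cv2.morphologyEx(m,cv2.MORPH_CLOSE,np.ones((5,5)))
    m=cv2.morphologyEx(m,cv2.MORPH_OPEN,np.ones((3,3)))
    out=[]
    for c in cv2.findContours(m,cv2.RETR_EXTERNAL,cv2.CHAIN_APPROX_NONE)[0]:
        if cv2.contourArea(c)<minA: continue
        W=np.array([onz(p,uv,z)[:2] for uv in c[:,0].astype(float)])
        (cx,cy),(w,h),a=cv2.minAreaRect((W*1000).astype(np.float32))
        b=cv2.boxPoints(((cx,cy),(w,h),a)); e=[b[1]-b[0],b[2]-b[1]]; e=max(e,key=np.linalg.norm); e=e/np.linalg.norm(e); e=e*np.sign(e[1])
        out.append(dict(c=(round(cx/1e3,4),round(cy/1e3,4)),size=(round(w),round(h)),yaw=round(float(np.arctan2(-e[0],e[1])),4),px=c[:,0].mean(0).round(1)))
    return out,m
E
python3 - <<'E'
from rig import r
from meas import *
from scipy.spatial.transform import Rotation as R
for n,roi in (("top",(80,90,250,260)),("side",(220,140,345,215))):
    p=r.camera_params(n); im=cv2.imread(f"pics/{n}0.png")
    print(n,"gold",rects(p,im,(14,80,70),(30,255,255),roi,.064,150)[0])
    print(n,"black",rects(p,im,(0,0,0),(180,90,75),roi,.064,150)[0])
p=r.camera_params("top"); im=cv2.imread("pics/top0.png")
o,m=rects(p,im,(95,0,110),(150,60,255),(70,85,250,260),.06); print("slab",o)
o,m2=rects(p,im,(20,0,165),(100,60,255),(260,150,480,330),.08); print("stands",o)
cv2.imwrite("pics/m.png",m|m2)
q=r.camera_params("side"); ims=cv2.imread("pics/side0.png")
o,m=rects(q,ims,(15,0,150),(40,60,255),(180,190,380,400),.08); print("stands side",o); cv2.imwrite("pics/ms.png",m)
s=r.observe(); w=s["eef_rot"]; M=R.from_quat([w[1],w[2],w[3],w[0]]).as_matrix(); print(M.round(4))
E
```

```text
top gold [{'c': (0.494, 0.2214), 'size': (178, 42), 'yaw': -0.2943, 'px': array([152.9, 195.4])}, {'c': (0.5352, 0.2068), 'size': (307, 308), 'yaw': 0.0299, 'px': array([166.2, 171.5])}]
top black [{'c': (0.5942, 0.2257), 'size': (178, 42), 'yaw': -0.2372, 'px': array([154.4, 140.1])}]
side gold [{'c': (0.6175, 0.2205), 'size': (244, 139), 'yaw': -0.3416, 'px': array([325. , 152.3])}, {'c': (0.4619, 0.183), 'size': (344, 120), 'yaw': -0.1152, 'px': array([238.6, 166.4])}]
side black [{'c': (0.5915, 0.2204), 'size': (178, 37), 'yaw': -0.2503, 'px': array([301.8, 161.2])}]
slab [{'c': (0.5429, 0.2136), 'size': (235, 235), 'yaw': 1.3936, 'px': array([158.1, 161.1])}]
stands [{'c': (0.3345, -0.2622), 'size': (85, 100), 'yaw': 0.0264, 'px': array([431.8, 294.5])}, {'c': (0.3721, -0.1522), 'size': (86, 90), 'yaw': 0.8002, 'px': array([365.8, 269.8])}, {'c': (0.4686, -0.0257), 'size': (86, 86), 'yaw': 0.8096, 'px': array([292.9, 212.6])}, {'c': (0.4924, -0.2465), 'size': (86, 102), 'yaw': 0.7913, 'px': array([420.1, 201.3])}]
stands side [{'c': (0.4845, -0.2829), 'size': (151, 87), 'yaw': -0.3687, 'px': array([324.8, 319.8])}, {'c': (0.402, -0.1476), 'size': (468, 138), 'yaw': -0.3268, 'px': array([239.5, 271.4])}]
[[ 9.302e-01 -6.000e-04  3.670e-01]
 [-3.670e-01 -1.400e-03  9.302e-01]
 [-1.000e-04 -1.000e+00 -1.600e-03]]
```

View pics/m.png

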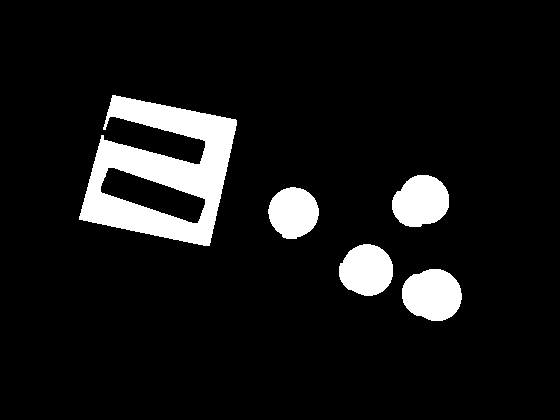

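View pics/ms.png

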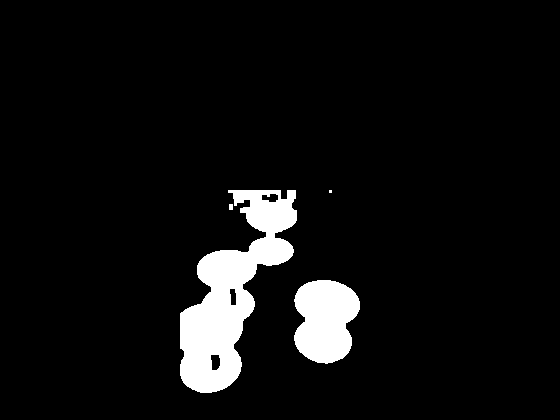

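```bash
python3 -m creep '[255,0.755,0.2,-0.405,0.474,255,0.755,0.2,-0.405,0.474,255,0.755,0.2,-0.405,0.474,255,0.755,0.2,-0.405,0.474,255,0.755,0.2,-0.405,0.474,255,0.755,0.2,-0.405,0.474,255,0.755,0.2,-0.405,0.474,255,0.755,0.2,-0.405,0.474,255,0.755,0.274,-0.405,0.474,255,0.755,0.274,-0.405,0.474]' 40
cat > st.py <<'E'
from rig import r
from h import *
from scipy.spatial.transform import Rotation as R
np.set_printoptions(suppress=True,precision=4)
def pose():
    s=r.observe(); w=s["eef_rot"]; return s,np.array(s["eef_pos"]),R.from_quat([w[1],w[2],w[3],w[0]]).as_matrix()
def delta(target):  # grasp/TCP target in world (TCP) -> scaled
    s,t,M=pose(); return M.T@(np.array(target)-t)/.5
E
python3 - <<'E'
from st import *
s,t,M=pose(); print(s["time"],t,s["force"],s["opening"],s["joint_pos"]);print(M)
E
```

```text
time: 1.15
eef_pos: [0.4979, 0.2277, 0.2621]
eef_rot: [-0.416, 0.421, -0.57, 0.57]
force: [-0.9, -0.2, -0.8]
opening: 0.0001
1.15 [0.4979 0.2277 0.2621] [-0.9021 -0.1816 -0.8189] 0.0001442390591235434 [ 0.3674 -0.0272  1.6041 -0.0023  1.5725  0.6718]
[[-0.2997 -0.0065  0.954 ]
 [-0.954  -0.005  -0.2997]
 [ 0.0067 -1.     -0.0047]]
```

```bash
python3 -m creep '[255,0,0.03,0,0,255,0,0.036,0,0,255,0,0.04,0,0,255,0,0.042,0,0,255,0,0.044,0,0,255,0,0.046,0,0,255,0,0.047,0,0,255,0,0.048,0,0,255,0,0.048,0,0,255,0,0.048,0,0]'
python3 - <<'E'
from st import *
im=r.snapshot("side"); cv2.imwrite("pics/s1.png",cv2.resize(im[100:300,180:380],None,fx=3,fy=3))
print(r.observe()["force"],r.observe()["eef_pos"])
E
```

```text
time: 2.15
eef_pos: [0.4978, 0.2275, 0.2381]
eef_rot: [-0.416, 0.421, -0.57, 0.57]
force: [-0.3, 0.6, -0.5]
opening: -0.0001
[-0.1656 -0.365   0.5999] [0.4978 0.2275 0.2381]
```

View pics/s1.png

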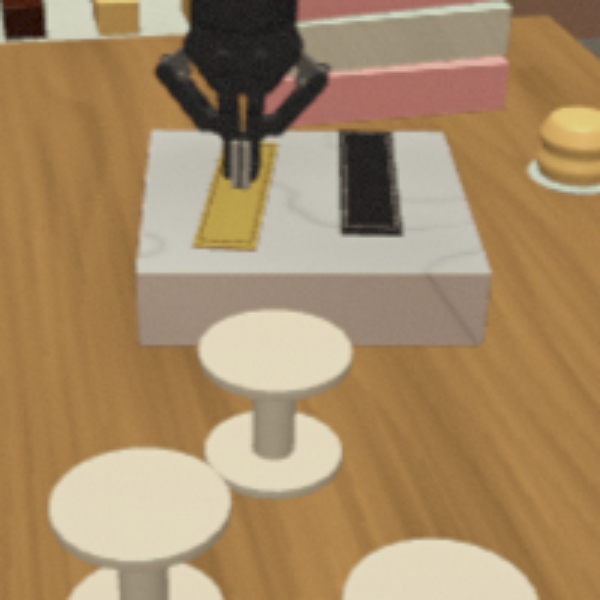

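The shut fingertips sit just over the middle of the gold board, near (240,180) in the crop, with no contact yet. I'll step down.

```bash
python3 -m creep '[255,0,0.001,0,0,255,0,0.001,0,0,255,0,0.002,0,0,255,0,0.002,0,0,255,0,0.003,0,0,255,0,0.003,0,0,255,0,0.003,0,0,255,0,0.003,0,0,255,0,0.003,0,0,255,0,0.003,0,0]'
```

```text
time: 3.2
eef_pos: [0.4978, 0.2275, 0.2374]
eef_rot: [-0.416, 0.421, -0.57, 0.57]
force: [-1.3, -0.3, 4.9]
opening: 0.0002
```

```bash
python3 -m creep '[255,0,0.003,0,0,255,0,0.004,0,0,255,0.01,0.004,0,0,255,0.02,0.004,0,0,255,0.03,0.004,0,0,255,0.04,0.0043,0,0,255,0.05,0.0043,0,0,255,0.06,0.0045,0,0,255,0.06,0.0045,0,0,255,0.06,0.0045,0,0]'
python3 - <<'E'
from st import *
from meas import *
im=r.snapshot("side"); cv2.imwrite("pics/s2.png",cv2.resize(im[100:300,180:380],None,fx=3,fy=3))
im=r.snapshot("top"); cv2.imwrite("pics/t2.png",cv2.resize(im[80:260,60:320],None,fx=3,fy=3))
E
```

```text
time: 4.2
eef_pos: [0.4894, 0.199, 0.2374]
eef_rot: [-0.417, 0.42, -0.57, 0.571]
force: [-0.4, -0.1, 7.3]
opening: 0.0002
```

View pics/s2.png

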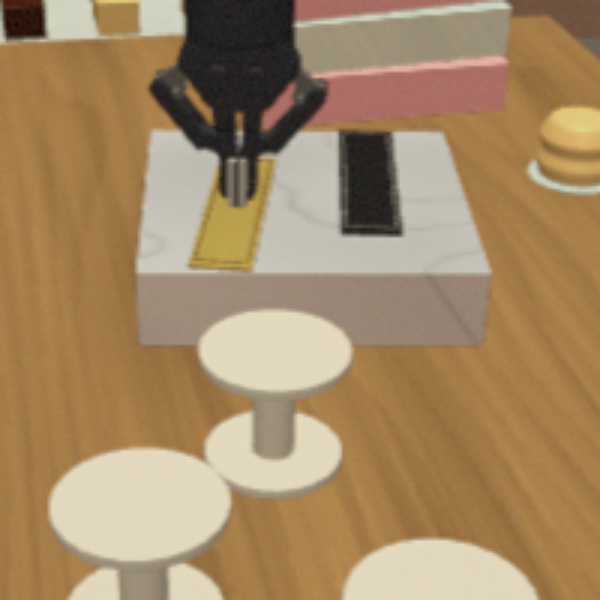

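View pics/t2.png

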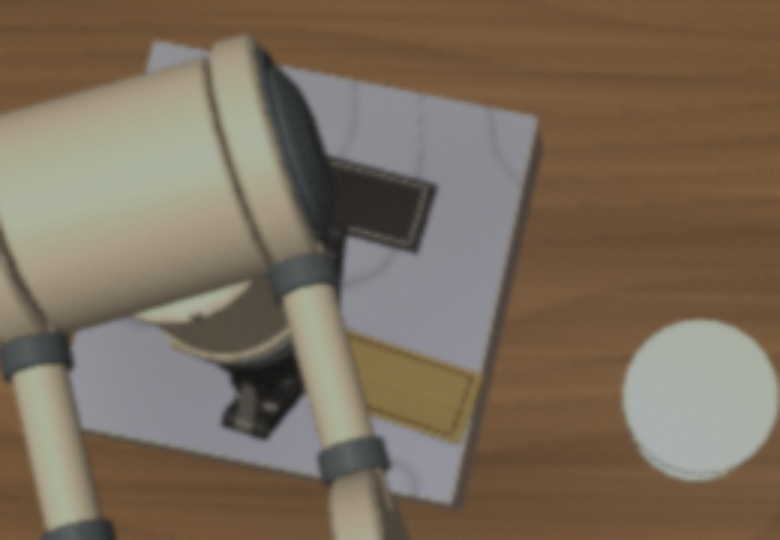

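Gold followed the finger: its near end is now at about (470,405) in the top crop, at the slab edge, and black hasn't moved. I'll keep dragging.

```bash
python3 -m creep '[255,0,0.003,0,0,255,0.01,0.004,0,0,255,0.023,0.004,0,0,255,0.036,0.004,0,0,255,0.05,0.004,0,0,255,0.064,0.0045,0,0,255,0.078,0.0045,0,0,255,0.092,0.0045,0,0,255,0.1,0.0045,0,0,255,0.1,0.0045,0,0]'
python3 - <<'E'
from st import *
from meas import *
im=r.snapshot("side"); cv2.imwrite("pics/s3.png",cv2.resize(im[100:300,180:380],None,fx=3,fy=3))
im=r.snapshot("top"); cv2.imwrite("pics/t3.png",im);cv2.imwrite("pics/t3z.png",cv2.resize(im[80:260,60:320],None,fx=3,fy=3))
E
```

```text
time: 5.3
eef_pos: [0.4749, 0.1513, 0.2374]
eef_rot: [-0.418, 0.418, -0.569, 0.571]
force: [-0.9, -0.4, 8.0]
opening: 0.0
```

View pics/s3.png

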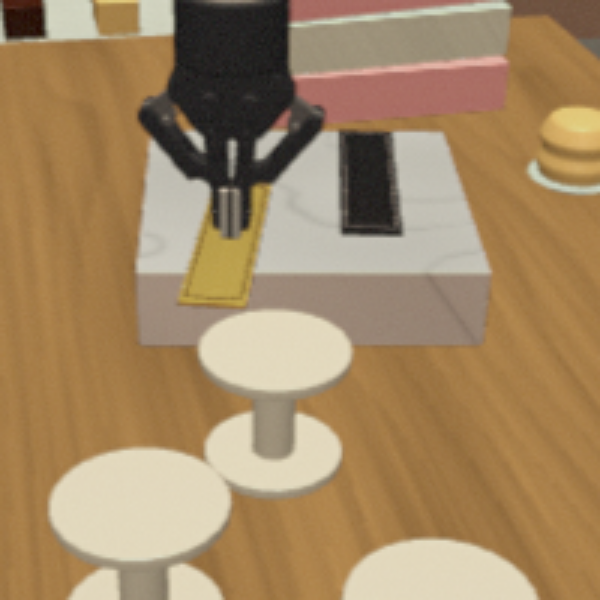

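View pics/t3z.png

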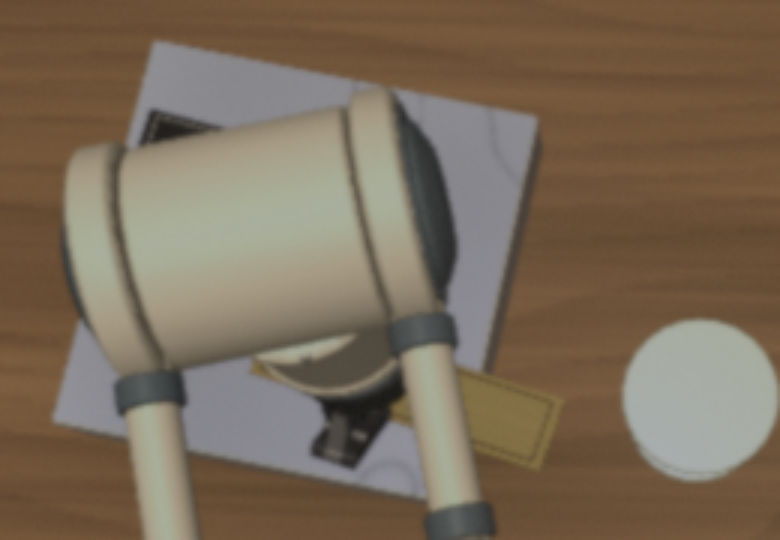

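The near end now overhangs, with corners at about (563,398) and (540,468) in the top crop, and the board lies flat. I'll raise the tool, opening the fingers once it is clear, and measure.

```bash
python3 -m creep '[255,0,-0.02,0,0,255,0,-0.04,0,0,255,0,-0.06,0,0,255,0,-0.09,0,0,0,0,-0.12,0,0,0,0,-0.14,0,0,0,0,-0.14,0,0,0,0,-0.14,0,0,0,0,-0.14,0,0,0,0,-0.14,0,0]'
python3 - <<'E'
from st import *
from meas import *
im=r.snapshot("top"); p=r.camera_params("top"); cv2.imwrite("pics/t4.png",im)
o,m=rects(p,im,(16,95,70),(30,255,255),(150,190,262,250),.064,100); print(o); cv2.imwrite("pics/m4.png",cv2.resize(m[80:260,60:320],None,fx=3,fy=3))
e1,e2=onz(p,(247.7,212.7),.064),onz(p,(240,236),.064); print(e1,e2,np.linalg.norm(e1-e2))
im=r.snapshot("wrist"); cv2.imwrite("pics/w4.png",im); s,t,M=pose(); print(t,M,s["opening"],s["time"])
E
```

```text
time: 6.4
eef_pos: [0.4747, 0.1515, 0.3065]
eef_rot: [-0.418, 0.419, -0.569, 0.571]
force: [0.0, 0.1, 0.4]
opening: 0.0846
[{'c': (0.4527, 0.0899), 'size': (73, 58), 'yaw': -0.094, 'px': array([228.7, 218. ])}]
[0.4672 0.0531 0.064 ] [0.4259 0.065  0.064 ] 0.043054820367693154
[0.4747 0.1515 0.3068] [[-0.3     0.0008  0.9539]
 [-0.9539 -0.0027 -0.3   ]
 [ 0.0023 -1.      0.0016]] 0.08524637071224996 6.5
```

View pics/w4.png

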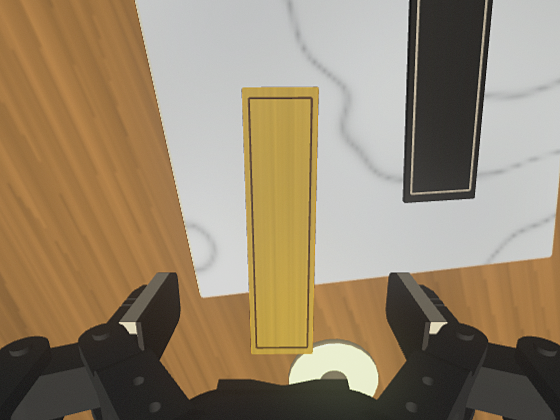

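View pics/m4.png

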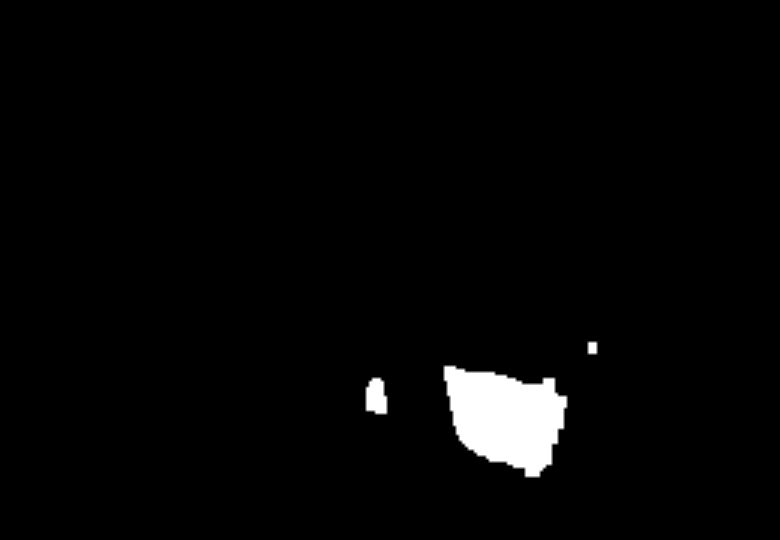

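View pics/t4.png

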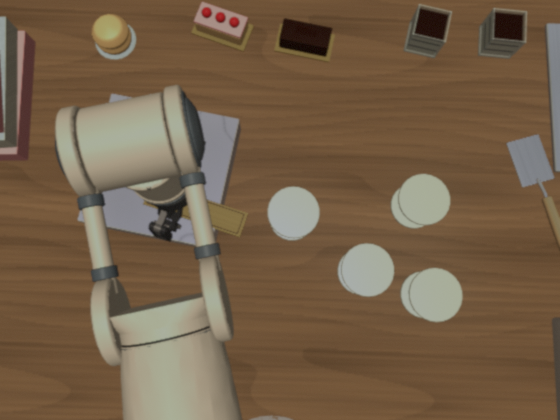

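In the wrist view the whole gold board runs from (242,87) to (313,352), across the slab's edge near y≈290. Black is unmoved at the upper right.

```bash
python3 - <<'E'
from st import *
from meas import *
p=r.camera_params("wrist"); im=cv2.imread("pics/w4.png")
hsv=cv2.cvtColor(im,cv2.COLOR_BGR2HSV)
for u,v in [(280,200),(283,340),(150,150),(300,200)]: print(hsv[v,u])
g=[(242,87.5),(318.5,87),(313,352.5),(251,353.5)]
for c in g: print(onz(p,c,.064))
P=np.array([onz(p,c,.064) for c in g]); c=P.mean(0); far=(P[0]+P[1])/2; near=(P[2]+P[3])/2
d=far-near; print("centre",c,"len",np.linalg.norm(d),"yaw",np.arctan2(-d[0],d[1]))
S=np.array([.5429,.2136]); yv=np.array([np.sin(.177),np.cos(.177)]); print("slab y",(c[:2]-S)@yv)
a,b=onz(p,(200,297),.06),onz(p,(550,257),.06); print("edge",a,b,"slab yaw",np.arctan2((b-a)[1],(b-a)[0]))
n=d/np.linalg.norm(d)
print("near",near, "top near",(np.array([.4672,.0531])+np.array([.4259,.065]))/2)
E
```

```text
[ 22 153 188]
[ 23 162 197]
[ 16 138 164]
[ 22 151 186]
[0.4776 0.2381 0.064 ]
[0.5192 0.2253 0.064 ]
[0.4668 0.0546 0.064 ]
[0.4244 0.0671 0.064 ]
centre [0.472  0.1463 0.064 ] len 0.17882861233173974 yaw -0.29970067090277025
slab y -0.07876915023438413
edge [0.4045 0.1185 0.06  ] [0.6377 0.0763 0.06  ] slab yaw -0.17904410056380088
near [0.4456 0.0608 0.064 ] top near [0.4466 0.0591]
```

```bash
python3 -m creep '[0,0.06,0,-0.001,0,0,0.12,0,-0.001,0,0,0.155,0,-0.001,0,0,0.155,0.03,-0.001,0,0,0.155,0.07,-0.001,0,0,0.155,0.11,-0.001,0,0,0.155,0.15,-0.001,0,0,0.155,0.175,-0.001,0,0,0.155,0.188,-0.001,0,0,0.155,0.188,-0.001,0]'
python3 - <<'E'
from st import *
im=r.snapshot("side"); cv2.imwrite("pics/s5.png",cv2.resize(im[100:300,180:380],None,fx=3,fy=3))
s,t,M=pose(); print(t,s["force"],s["opening"])
cv2.imwrite("pics/w5.png",r.snapshot("wrist"))
E
```

```text
time: 7.5
eef_pos: [0.4508, 0.0777, 0.2118]
eef_rot: [-0.417, 0.419, -0.569, 0.571]
force: [0.2, 0.1, -0.7]
opening: 0.0855
[0.4511 0.0777 0.2129] [-0.5119  0.9307  0.1157] 0.08504988866865369
```

View pics/s5.png

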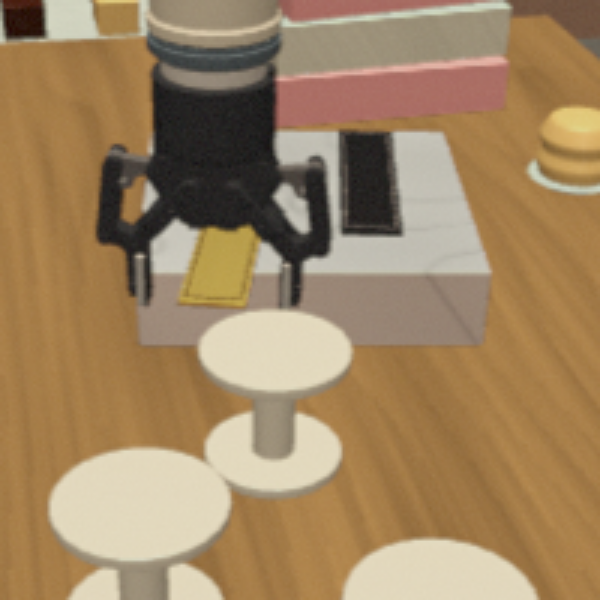

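View pics/w5.png

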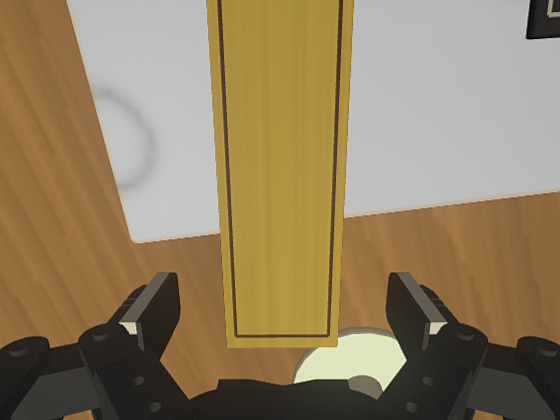

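The fingers straddle the overhanging end, centred: the board spans 228–338 px and the pads are at 180 and 387. I'll close.

```bash
python3 -m creep '[60,0,0,0,0,100,0,0,0,0,140,0,0,0,0,180,0,0,0,0,255,0,0,0,0,255,0,0,0,0,255,0,0,0,0,255,0,0,0,0,255,0,0,0,0,255,0,0,0,0]' 70
python3 - <<'E'
from st import *
im=r.snapshot("side"); cv2.imwrite("pics/s6.png",cv2.resize(im[100:300,180:380],None,fx=3,fy=3))
s,t,M=pose(); print(t,s["force"],s["opening"])
E
```

```text
time: 8.6
eef_pos: [0.4515, 0.0777, 0.2141]
eef_rot: [-0.419, 0.418, -0.569, 0.571]
force: [-1.4, -0.5, 5.5]
opening: 0.0418
[0.4515 0.0777 0.2141] [-0.0444 -1.0896  5.4933] 0.04192416192841313
```

View pics/s6.png

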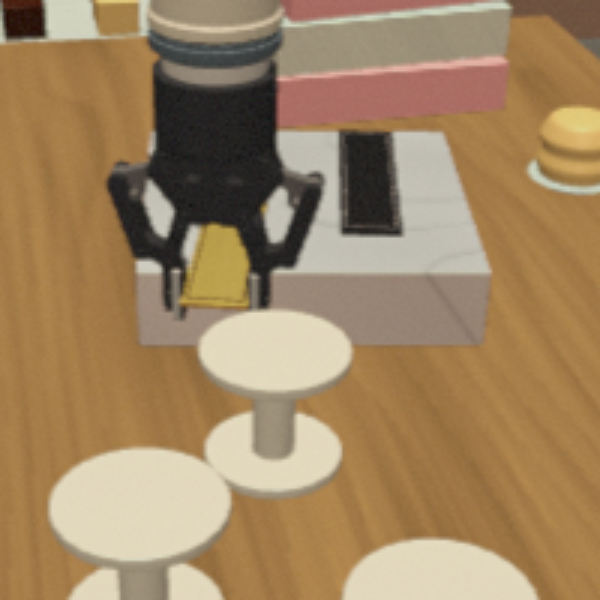

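Gripped, opening 42 mm. I'll lift.

```bash
python3 -m creep '[255,0,-0.01,0,0,255,0,-0.02,0,0,255,0,-0.035,0,0,255,0,-0.055,0,0,255,0,-0.075,0,0,255,0,-0.1,0,0,255,0,-0.12,0,0,255,0,-0.14,0,0,255,0,-0.14,0,0,255,0,-0.14,0,0]' 70
python3 - <<'E'
from st import *
im=r.snapshot("side"); cv2.imwrite("pics/s7.png",cv2.resize(im[60:300,180:420],None,fx=2.5,fy=2.5))
cv2.imwrite("pics/w7.png",r.snapshot("wrist"))
s,t,M=pose(); print(t,M,s["force"],s["wrist_torque"],s["opening"])
E
```

```text
time: 9.65
eef_pos: [0.4514, 0.0778, 0.2842]
eef_rot: [-0.419, 0.418, -0.569, 0.571]
force: [0.7, 0.6, -1.5]
opening: 0.0418
[0.4512 0.0778 0.2834] [[-0.2999  0.0017  0.954 ]
 [-0.954  -0.0025 -0.2999]
 [ 0.0019 -1.      0.0023]] [-0.2024 -0.2241 -2.3182] [-0.1135  0.0087  0.0141] 0.041883816072183465
```

View pics/s7.png

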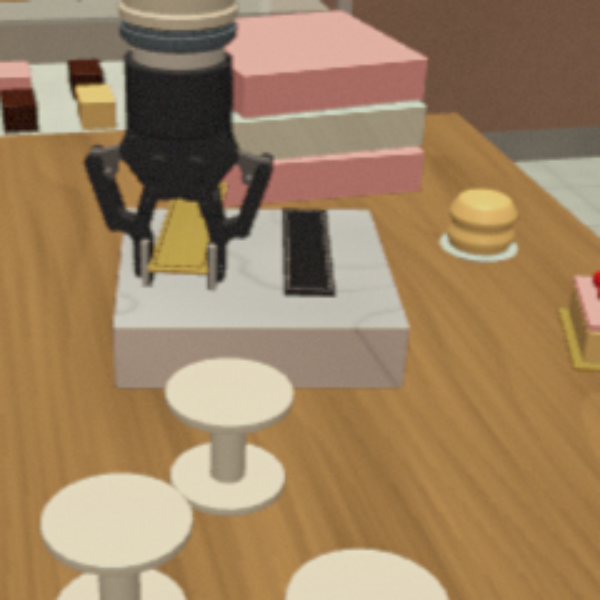

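View pics/w7.png

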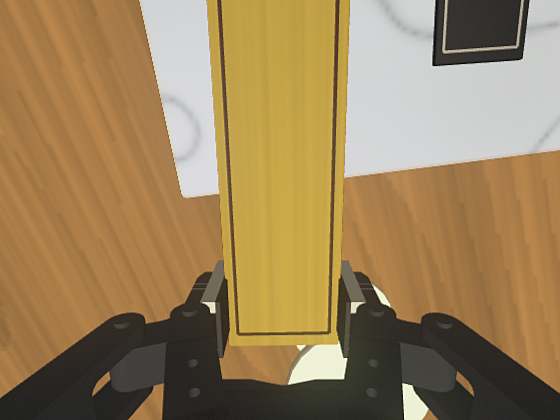

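```bash
python3 - <<'E'
from st import *
p=r.camera_params("top"); q=r.camera_params("side")
im=cv2.imread("pics/t4.png"); g=cv2.cvtColor(im,cv2.COLOR_BGR2GRAY)
c=g[160:245,380:465]; c4=cv2.resize(c,None,fx=4,fy=4,interpolation=cv2.INTER_CUBIC)
H=cv2.HoughCircles(c4,cv2.HOUGH_GRADIENT,1,20,param1=120,param2=20,minRadius=96,maxRadius=116); print(H)
if H is not None:
  for h in H[0][:4]:
    uv=((h[0]+.5)/4-.5+380,(h[1]+.5)/4-.5+160); X=onz(p,uv,.08); print(uv,h[2]/4,X,np.hypot(*X[:2]),proj(q,X))
im2=cv2.imread("pics/side0.png")
cv2.imwrite("pics/st.png",np.hstack([cv2.resize(im[160:245,380:465],(400,400),interpolation=cv2.INTER_CUBIC),cv2.resize(im2[275:360,285:370],(400,400),interpolation=cv2.INTER_CUBIC)]))
E
```

```text
None
```

View pics/st.png

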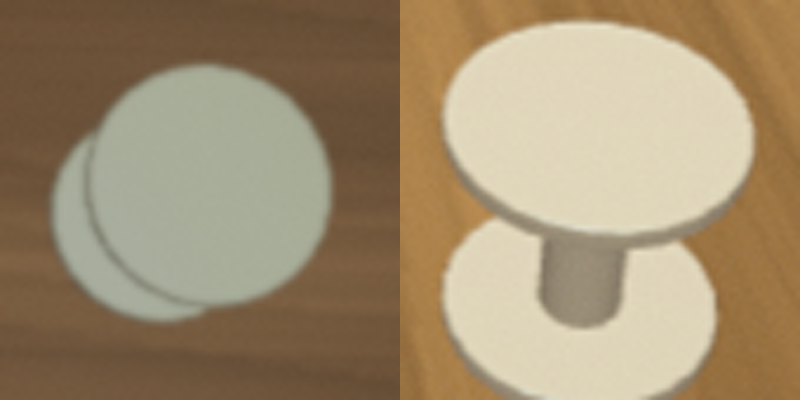

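```bash
python3 - <<'E'
from st import *
p=r.camera_params("top"); q=r.camera_params("side")
a=np.array((424.6,199.2))-.4; 
print(onz(p,a,.08), np.hypot(*onz(p,a,.08)[:2]))
# side: top-face outline points (crop px) -> plane z=.08 -> circle fit
pts=[(443,120),(455,75),(500,36),(585,20),(660,33),(720,72),(753,130),(745,175),(700,215),(620,236),(540,224),(470,175)]
W=np.array([onz(q,(285+(u-400)*.2125-.4,275+v*.2125-.4),.08)[:2] for u,v in pts])
(c,rad)=cv2.minEnclosingCircle((W*1000).astype(np.float32)); print(c,rad)
A=np.c_[2*W,np.ones(len(W))]; x=np.linalg.lstsq(A,(W**2).sum(1),rcond=None)[0]; print("side fit",x[:2],np.sqrt(x[2]+x[:2]@x[:2]))
X,e=tri(p,a,q,(327.3-.4,302.4-.4)); print("tri",X,e)
c=np.array([.4985,-.2530])
E
```

```text
[ 0.4978 -0.253   0.08  ] 0.5583957892603172
(496.4918518066406, -253.65777587890625) 45.72279357910156
side fit [ 0.4961 -0.2532] 0.044905244943153025
tri [ 0.4975 -0.2536  0.0772] 0.0016004741897961904
```

```bash
python3 -m creep '[255,0.015,0,0.006,0,255,0.045,0,0.017,0,255,0.09,0,0.034,0,255,0.142,0,0.055,0,255,0.202,0,0.077,0,255,0.261,0,0.1,0,255,0.321,0,0.123,0,255,0.381,0,0.146,0,255,0.418,0,0.161,0,255,0.448,0,0.172,0]'
python3 - <<'E'
from st import *
s,t,M=pose(); print(t,M,s["opening"],delta((.4761,-.3216,.2834)))
E
```

```text
time: 10.75
eef_pos: [0.4657, -0.1635, 0.2834]
eef_rot: [-0.418, 0.418, -0.57, 0.571]
force: [-0.8, -0.3, -1.9]
opening: 0.042
[ 0.4657 -0.1635  0.2834] [[-0.3013  0.0006  0.9535]
 [-0.9535 -0.0024 -0.3013]
 [ 0.0021 -1.      0.0013]] 0.041980584192699115 [0.2953 0.0008 0.1151]
```

```bash
python3 -m creep '[255,0.02,0,0.008,0,255,0.05,0,0.02,0,255,0.09,0,0.035,0,255,0.14,0,0.054,0,255,0.19,0,0.074,0,255,0.23,0,0.09,0,255,0.26,0,0.101,0,255,0.28,0,0.109,0,255,0.295,0,0.115,0,255,0.295,0,0.115,0]'
python3 - <<'E'
from st import *
im=r.snapshot("side"); cv2.imwrite("pics/s8.png",im)
im=r.snapshot("top"); cv2.imwrite("pics/t8.png",im)
cv2.imwrite("pics/w8.png",r.snapshot("wrist"))
s,t,M=pose(); print(t,M,s["opening"],s["time"])
E
```

```text
time: 11.75
eef_pos: [0.4762, -0.3219, 0.2837]
eef_rot: [-0.417, 0.418, -0.57, 0.571]
force: [0.2, 0.4, -1.4]
opening: 0.0419
[ 0.4762 -0.3209  0.2838] [[-0.3006  0.0006  0.9538]
 [-0.9537 -0.002  -0.3006]
 [ 0.0018 -1.      0.0012]] 0.04198374776323203 11.9
```

View pics/s8.png

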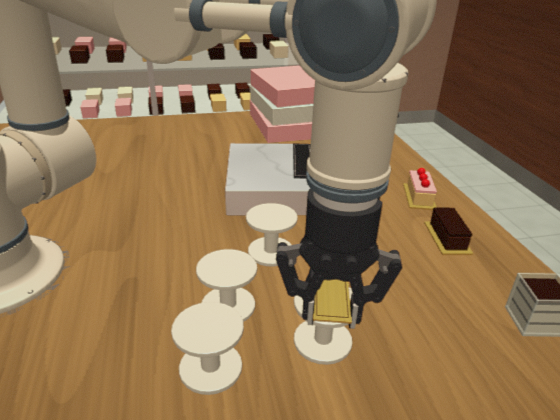

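View pics/t8.png

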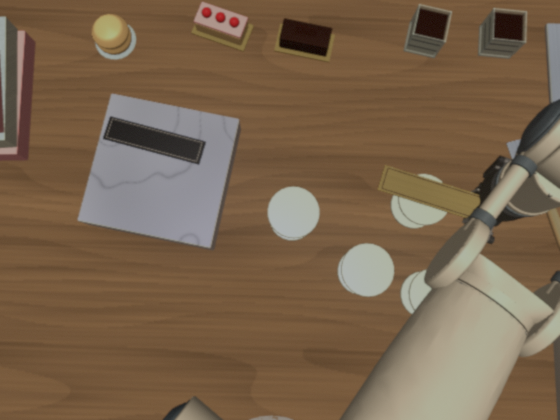

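View pics/w8.png

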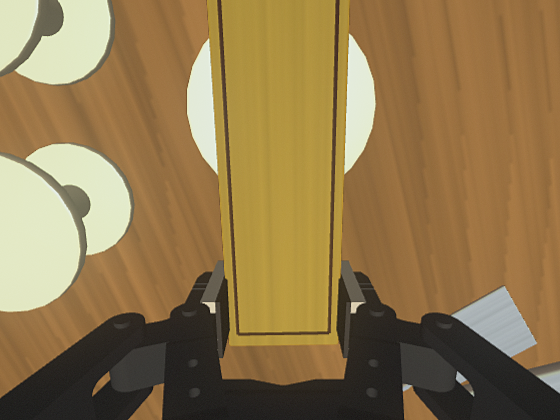

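The board is over the target stand, level, with its far end near (382,178) in the top view. I'll check its centre from that far end.

```bash
python3 - <<'E'
from st import *
im=cv2.imread("pics/t8.png")
cv2.imwrite("pics/t8z.png",cv2.resize(im[150:230,370:490],None,fx=6,fy=6,interpolation=cv2.INTER_CUBIC))
E
```

```text
(no output)
```

View pics/t8z.png

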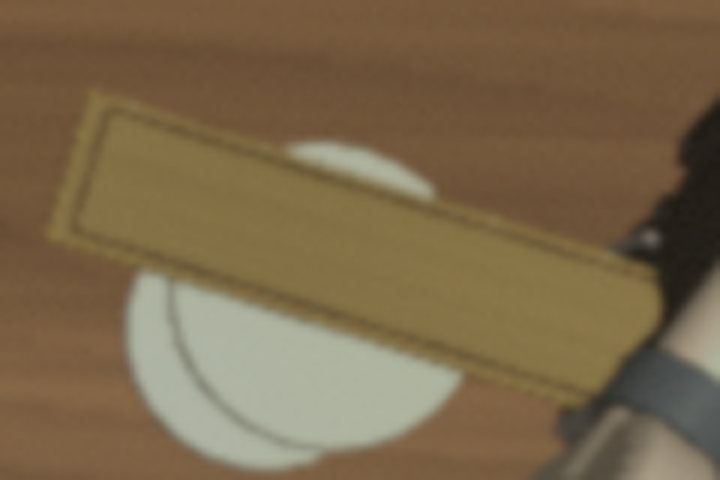

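```bash
python3 - <<'E'
from st import *
p=r.camera_params("top")
f=lambda u,v:(370+u/6-.4,150+v/6-.4)
for z in (.134,):
    A,B=onz(p,f(95,92),z),onz(p,f(50,237),z); m=(A+B)/2; print(A,B,np.linalg.norm(A-B))
    g=np.array([.3006,.9537]); print("centre",m[:2]-.09*g)
E
```

```text
[ 0.5429 -0.1744  0.134 ] [ 0.502  -0.1618  0.134 ] 0.04284721992005723
centre [ 0.4954 -0.254 ]
```

The centre comes out at (0.495,-0.254) against the stand's (0.497,-0.253). I'll descend.

```bash
python3 -m creep '[255,0,0.01,0,0,255,0,0.025,0,0,255,0,0.04,0,0,255,0,0.055,0,0,255,0,0.068,0,0,255,0,0.078,0,0,255,0,0.085,0,0,255,0,0.09,0,0,255,0,0.092,0,0,255,0,0.092,0,0]'
python3 -m creep '[255,0,0.001,0,0,255,0,0.002,0,0,255,0,0.003,0,0,255,0,0.004,0,0,255,0,0.005,0,0,255,0,0.006,0,0,255,0,0.007,0,0,255,0,0.007,0,0,255,0,0.007,0,0,255,0,0.007,0,0]'
python3 - <<'E'
from st import *
im=r.snapshot("side"); cv2.imwrite("pics/s9.png",cv2.resize(im[220:380,240:440],None,fx=3,fy=3))
s,t,M=pose(); print(t,s["force"],s["wrist_torque"],s["opening"],s["time"])
E
```

```text
time: 12.9
eef_pos: [0.4763, -0.321, 0.2379]
eef_rot: [-0.418, 0.418, -0.569, 0.571]
force: [-0.2, 0.2, -1.0]
opening: 0.0419
time: 13.9
eef_pos: [0.4763, -0.321, 0.2347]
eef_rot: [-0.418, 0.418, -0.569, 0.571]
force: [-0.9, 1.3, 1.9]
opening: 0.042
[ 0.4763 -0.3211  0.2347] [-0.6513  0.6672  2.7608] [0.0688 0.0771 0.045 ] 0.041755380842778286 13.95
```

View pics/s9.png

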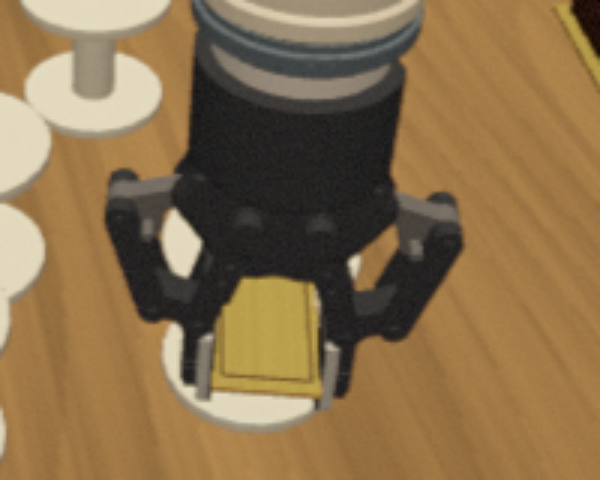

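Contact: the force rose to about 2.8 N at the expected height. I'll release gently, then check before raising.

```bash
python3 -m creep '[130,0,0,0,0,125,0,0,0,0,120,0,0,0,0,115,0,0,0,0,110,0,0,0,0,100,0,0,0,0,80,0,0,0,0,60,0,0,0,0,40,0,0,0,0,30,0,0,0,0]' 20
python3 - <<'E'
from st import *
im=r.snapshot("side"); cv2.imwrite("pics/s10.png",cv2.resize(im[220:380,240:440],None,fx=3,fy=3))
cv2.imwrite("pics/w10.png",r.snapshot("wrist"))
s,t,M=pose(); print(t,s["force"],s["opening"],s["time"])
E
```

```text
time: 14.95
eef_pos: [0.4763, -0.321, 0.2347]
eef_rot: [-0.418, 0.418, -0.569, 0.571]
force: [0.9, 0.2, -0.1]
opening: 0.0754
[ 0.4763 -0.321   0.2347] [ 0.2997 -0.5342  0.2132] 0.07568235080218631 15.05
```

View pics/s10.png

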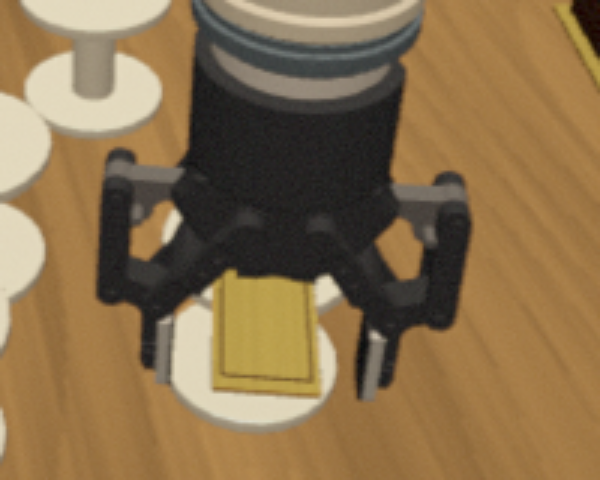

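View pics/w10.png

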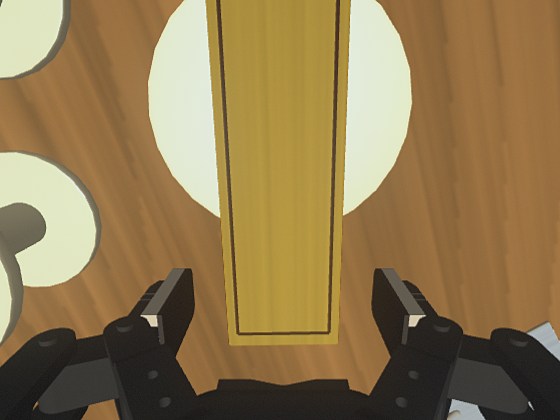

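The board is released and still level on the stand, with the fingers clear on both sides. I'll retreat upward.

```bash
python3 -m creep '[30,0,-0.02,0,0,30,0,-0.05,0,0,30,0,-0.09,0,0,30,0,-0.14,0,0,30,0,-0.2,0,0,30,0.05,-0.25,0,0,30,0.1,-0.28,0,0,30,0.14,-0.28,0,0,30,0.16,-0.28,0,0,30,0.16,-0.28,0,0]'
python3 - <<'E'
from st import *
im=r.snapshot("side"); cv2.imwrite("pics/s11.png",im)
cv2.imwrite("pics/t11.png",r.snapshot("top"));pw=r.camera_params("wrist"); cv2.imwrite("pics/w11.png",r.snapshot("wrist")); np.save("pw.npy",pw,allow_pickle=True)
s,t,M=pose(); print(t,s["force"],s["time"])
E
```

```text
time: 16.05
eef_pos: [0.4516, -0.3978, 0.3753]
eef_rot: [-0.417, 0.418, -0.57, 0.572]
force: [-0.2, 0.5, -0.2]
opening: 0.0755
[ 0.4524 -0.3963  0.3746] [0.7906 0.1234 0.149 ] 16.2
```

View pics/s11.png

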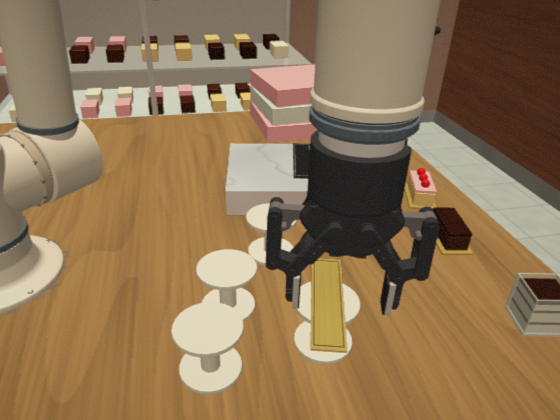

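View pics/w11.png

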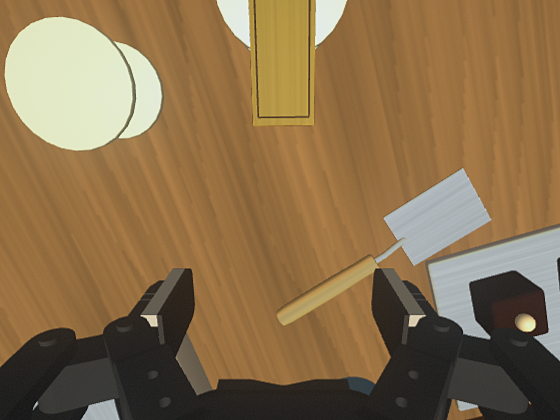

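View pics/t11.png

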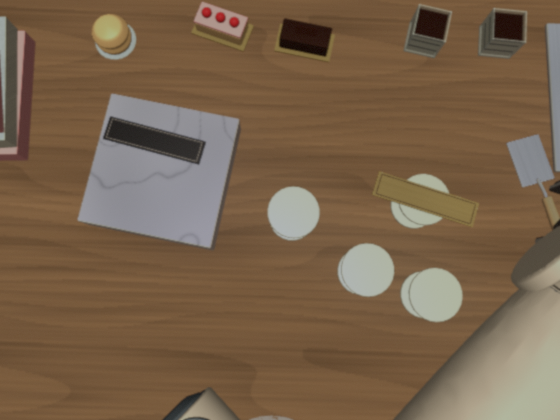

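In the top view the gold board lies across the target stand, centred near (426,199), and black is still at about (154,140). I'll measure both before handing in.

```bash
python3 - <<'E'
from rig import r
from meas import *
p=r.camera_params("top"); im=cv2.imread("pics/t11.png")
o,m=rects(p,im,(14,75,60),(30,255,255),(365,165,485,232),.084,300); print([x for x in o])
P=np.array([onz(p,c,.084)[:2] for c in [(378,173),(374,195),(478,205),(474,224)]]); print(P.mean(0), P.mean(0)-[.497,-.253])
print(rects(p,im,(0,0,0),(180,90,75),(80,90,250,260),.064,150)[0])
E
```

```text
[{'c': (0.4992, -0.2535), 'size': (116, 212), 'yaw': 0.0277, 'px': array([424.5, 198. ])}]
[ 0.49653303 -0.25459048] [-0.00046697 -0.00159048]
[{'c': (0.5943, 0.2257), 'size': (178, 42), 'yaw': -0.2406, 'px': array([154.4, 140.1])}]
```

```bash
python3 -c "
from rig import r
print(r.close_job(), r.observe()['time'])"
```

```text
the job is handed in; nothing more can be done
the job is handed in; nothing more can be done
```

The gold board is lying flat and centred on the target cake stand, and the job is handed in at about 16 s on the robot's clock; no verdict came back. I took the stand farthest from the base, 0.558 m out.

I pressed the board with shut fingers at about 8 N and slid it until its centre was at about y = -0.079 m in the slab's frame, roughly 45 mm of overhang. I then gripped it about 72 mm from its centre, lifted it level, set it down at about 3 N contact, opened the fingers and backed away.

**Last checks**
- **Gold board:** its corners in the final top view put the centre about 2 mm from the stand's centre, and it looks flat in the last side and wrist pictures.
- **Black board:** it measured within 0.1 mm of its start in the top view.
- **Robot:** the force reading after backing away was only noise, and the gripper was clear of everything.

**Checks that failed or disagreed**
- The colour mask for the gold board in the final picture merged with the wood: it gave a 116 × 212 mm rectangle. I used the corners picked by eye instead.
- At the start, the side camera placed the black board about 6 mm from where the top camera did. I relied on the top view.

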